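# Tuck a cover plate under the chassis flap and hold it down

### The arm

A 6-joint arm with a two-finger parallel gripper is mounted at the origin on a cart in front of the work surface, level with it; the furniture and walls round the work are solid. World frame = base frame: x ahead of the robot, y to its left, z up, the work surface at z = 0. Lengths are in mm, angles in rad, forces in N, time in s.
With the tool pointing down it reaches from about 300 to 950 mm from the base axis. Payload 3.1 kg.
Tool frame: the origin (TCP) lies at the very end of the fingers, on their centre line; the grasp point (between the pads) lies 19 mm behind it (r.tcp_to_grasp is the distance from the TCP to the grasp point, in mm); z points along the fingers, y is the line along which they close (so a half turn about z gives the same grasp; the last joint's range is limited). The gripper opens to 85 mm and grips with 20 to 120 N. Pads are 22 mm wide; open, the fingers measure 114 mm over their backs; the gripper's body (76 mm by 85 mm) begins 54 mm behind the grasp point. The pads swing forward as they close: fully open they stand 13 mm farther back than shut.
Start: joints at [-1.315, 0.308, 1.634, -0, 1.2, -0.07], TCP at [200.015, -592.137, 231.272] pointing down, gripper open.
Joint ranges: [-3.06, 3.06], [-0.79, 1.96], [0.05, 2.63], [-1.19, 4.34], [0.05, 2.64], [-2.94, 2.94]. Speed limits (rad/s): [2.79, 2.79, 3.14, 3.14, 3.14, 3.14].

### API

Orientations are given as a unit quaternion [x, y, z, w].
In Python, from workcell import readout, vision, r gives the robot as it stands.
- The arm moves only by the tool apply_moves, never from a script. Its argument "rows" is a list of rows, each a list of 3 entries, a list of its own where there are three numbers: the opening, from -1 (shut) to 1 (fully open), then the shift along the tool's x, y, z in units of 200 mm (1.0 is 200 mm), then the turn about the tool's z in units of 180 degrees (1.0 is 180 degrees). In form: [[hand, [dx, dy, dz], turn], ...]. A call has 1 to 20 rows; each row is the pose to reach, as a shift and turn from the pose commanded when the call began, along the tool's axes at that moment, turning the shorter way round; what a row does not reach only later rows make up. A row lasts 1/10 s, in which the tool goes at most 50 mm and 8.59 degrees, less where a joint would pass 70% of its speed; a pose out of reach is approached as far as the arm can. A call with a number of a shift or a turn outside -1 to 1 is refused whole. A call with a gripper value outside its range is refused whole. The fingers move at their own pace and stop on an object; "force" is the grip in N (left out, the last holds). Time passes only in rows, so rows that repeat a pose let the fingers close. It gives the time, the measured TCP pose, the force, the opening and the grip force at its end, in the units of the state.
- readout.state(): the state, without advancing time (a new reading comes with each control period).
- vision.snapshot(name): name is "side" or "top" or "wrist"; returns a dict with "image" (480x640x3 uint8, blue, green, red), "z_map" (480x640 float32, mm along the optical axis (not along the pixel's ray), 0 where there is no reading), "mtx" (3x3 intrinsics, pixels), "cam_to_world" (4x4, takes a point from camera to world coordinates). Camera axes: x right, y down, z forward; pixel columns grow to the right and rows downward; lengths in mm; the calibration is good to about 2 mm. The wrist camera is an equidistant fisheye: a pixel r from the principal point sees the ray r / f radians off the axis. A picture is of the moment at which its call begins.
- r.sign_off(): hands the job in; it is judged then, once.
The state is a dict: "time_s": time; "joint_positions": joint angles; "dq": joint speeds; "joint_efforts": joint torques, N m; "tool_pos": TCP position; "tcp_rot": TCP orientation; "force": force on the tool from outside, world axes, zero at the start; "moment": the same for the moment, N m; "gripper_width": finger opening in mm; "grip_force": force on a finger pad.
Only numpy, scipy, OpenCV 4.12 (cv2) and the standard library are available. Lean on these libraries where they do the work, as an engineer would, in place of code of your own. Each camera call takes 0.05 s, during which the arm holds its last target. There are 200 camera calls.

### The job

Close the grey chassis with the loose bare steel cover plate: slide the plate's narrower tongue end in under the hinged flap as far as it goes, square and centred, without lifting the flap. Then press the plate down flat on its seat against the spring strip in the chassis front, and finish while still holding it pressed down (for a colleague to put the screws in). Leave the other things on the bench where they are.

Things in the scene. Friction and masses are not known exactly. Their poses are not given: they have to be found in the camera images.
- chassis: low grey sheet-metal chassis on the bench, fixed, 200 (x) x 186 (y) x 62 mm high. Origin: centre of its underside; x points from its open front (x = -100 mm, robot's side) to its hinged flap at the rear, z up. The cover's seat is a level ledge round the opening, 44 mm above the bench. Cheeks (inner faces y = +-88 mm, from x = 22 mm back) flank the space under the flap
- flap_lip (a point): middle of the flap's free front edge, at its underside: chassis x = 26 mm, y = 0, 56 mm above the bench (12 mm above the seat) when the flap is down; the lip's rolled top is at 62 mm
- stop (a point): middle of the foot of the stop wall under the flap, where the cover's tongue end goes: chassis x = 54 mm, y = 0, at seat height (44 mm above the bench), 28 mm behind the flap's lip; axes as the chassis's
- flap (a joint): hinge of the grey flap (72 x 184 x 3 mm, 120 g, hinged along its rear edge, lies down by its own weight): 0 rad = down, grows as it is lifted
- spring_strip (a joint): steel strip, 104 mm wide (y) x 8 mm, in the chassis's front ledge at chassis x = -88 mm: 0 = up, 4 mm above the seat; 0.004 m = pressed flush with the seat. Sprung: 3 N to start, about 7 N fully down; it lifts the cover's near side again when that is not held down
- cover: loose bare steel cover plate, 250 g, 150 (x) x 140 (y) x 4 mm, a bow handle on top. Origin: centre of its underside. x points to its tongue end: the last 30 mm are narrower, 120 mm wide. The opposite, near edge is turned up, 12 mm high. Seated, its tongue end is at the stop, its turned-up edge near the chassis front, its axes parallel to the chassis's
- cover_grip (a point): centre of the cover's handle bar, 33 mm above the cover's underside, above the middle of the plate; the bar is 12 mm thick (cover's x), 74 mm long (cover's y), 18 mm high, its underside 20 mm above the plate's top, on two legs at its ends; axes as the cover's. Tall equipment stands behind the cover (beyond x = 0.58 m): carry it round in front
- cover_tongue (a point): middle of the end edge of the cover's tongue, at the underside (cover x = +75 mm)
- cover_near (a point): middle of the cover's near, turned-up edge, at the underside (cover x = -75 mm)
- blue_driver: blue-handled screwdriver, 209 mm long, lying along the bench's front edge; a bystander, origin at the middle of its underside
- marker: white marker pen, 132 mm long, lying at the front left; a bystander, origin at the middle of its underside
- big_capacitor: black cylindrical capacitor, 30 mm across, 42 mm tall, standing at the left; a bystander, origin at the middle of its underside
- capacitor_1: small dark cylindrical capacitor, 22 mm across, 32 mm tall, standing right of the chassis; a bystander, origin at the middle of its underside
- cutter: side cutters (pliers), 145 mm long, lying to the right of the cover plate; a bystander, origin at the middle of its underside

How it is judged:
By the outcome, as a careful person would: the job done as asked, in the order asked, and still so for the second after the job is handed in, while the arm keeps its last pose, push and grip.
It also fails if it takes over 48 s, if anything falls off the work surface, if the arm or the gripper's body presses on something with over 40 N, if the wrist force passes 120 N, or if a joint passes its speed limit or range.

## Working session

There is one attempt and no reset: what is moved stays moved. The work goes in short steps, Python scripts to look and compute and a tool call to move; the robot and the scene stay as the last step left them, time stands still between calls to the robot, and variables do not carry over. Pictures are saved under pics/ and viewed, at most 10 in all, crops included, and the job is handed in when it is done.

Besides the shell and the picture viewer there is one more tool, called by a JSON object that holds its "api" and its "payload", one argument or row to a line. apply_moves: Moves the arm, as the interface text tells. Its arguments: {"type":"object","properties":{"rows":{"type":"array"},"force":{"type":"number"}},"required":["rows"]}

```bash
mkdir -p pics; ls; python3 - <<'E'
from workcell import readout, vision, r
import cv2, numpy as np, pickle
s=readout.state(); print(s)
D={}
for n in ("top","side"):
    d=vision.snapshot(n); cv2.imwrite(f"pics/{n}0.png",d["image"]); D[n]=d; print(n,d["mtx"],d["cam_to_world"])
pickle.dump(D,open("d0.pkl","wb"))
E
```

```text
pics
{'time_s': 0.0, 'joint_positions': array([-1.31471305e+00,  3.09019109e-01,  1.63520983e+00, -3.08744794e-06,
        1.19969677e+00, -6.97003828e-02]), 'dq': array([-0.00231307,  0.00228347,  0.00075927,  0.00122909,  0.00027699,
       -0.00083077]), 'joint_efforts': array([-2.19058979e-04, -4.15255737e+01, -2.76663154e+01, -7.89646970e-05,
        1.02176666e-02, -9.66035827e-06]), 'tool_pos': array([ 199.79340008, -591.32564545,  230.02720862]), 'tcp_rot': array([ 9.86761673e-01,  1.62172872e-01, -1.09984884e-04, -1.16133229e-03]), 'force': array([ 0.4407267 , -0.64299744, -0.05833701]), 'moment': array([0.02779879, 0.0118579 , 0.00627792]), 'grip_force': 0.0, 'gripper_width': 85.49560252122124}
top [[478.33048125   0.         318.24554159]
 [  0.         478.33048125 235.31765579]
 [  0.           0.           1.        ]] [[-1.83579774e-02 -9.81259337e-01  1.91815273e-01  2.30128041e+02]
 [-9.99831465e-01  1.79861307e-02 -3.67971120e-03 -5.34385069e+01]
 [ 1.60736399e-04 -1.91850498e-01 -9.81424149e-01  1.52309995e+03]
 [ 0.00000000e+00  0.00000000e+00  0.00000000e+00  1.00000000e+00]]
side [[560.75142145   0.         311.40336136]
 [  0.         560.75142145 242.96274174]
 [  0.           0.           1.        ]] [[-9.87907240e-01 -6.64351839e-02  1.40091585e-01  3.48428154e+02]
 [-1.55024426e-01  4.08146621e-01 -8.99657581e-01  1.18307182e+03]
 [ 2.59100980e-03 -9.10495855e-01 -4.13510077e-01  6.56561121e+02]
 [ 0.00000000e+00  0.00000000e+00  0.00000000e+00  1.00000000e+00]]
```

View pics/top0.png

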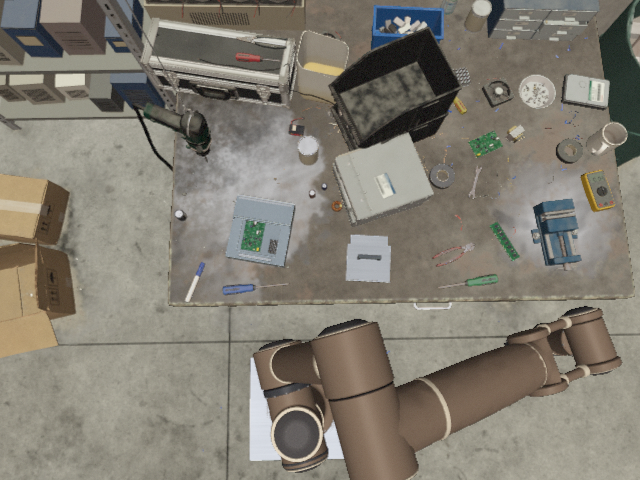

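View pics/side0.png

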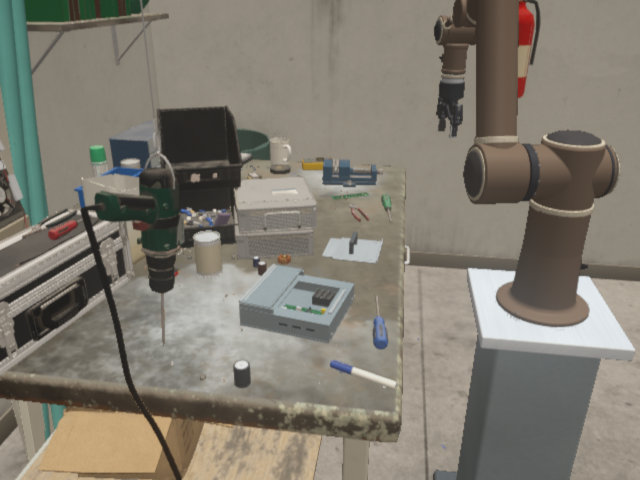

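The top view shows the chassis at about (228–295, 197–267) with its flap at the top. The cover is at (346–390, 235–282), tongue up (+x) with its handle at (369, 257). The side view agrees. Next I measure both from colour and depth.

```bash
cat > h.py <<'E'
import numpy as np, cv2
def world(d):
    "world point of each pixel, pinhole"
    v,u=np.mgrid[0:480,0:640]; K=d["mtx"]; z=d["z_map"]
    p=np.stack([(u-K[0,2])/K[0,0]*z,(v-K[1,2])/K[1,1]*z,z],-1)
    return p@d["cam_to_world"][:3,:3].T+d["cam_to_world"][:3,3]
def plane(d,uv,h):
    "cast pinhole pixels onto z=h"
    K=d["mtx"];uv=np.atleast_2d(uv).astype(float);T=d["cam_to_world"]
    q=np.c_[(uv[:,0]-K[0,2])/K[0,0],(uv[:,1]-K[1,2])/K[1,1],np.ones(len(uv))]@T[:3,:3].T
    return T[:3,3]+q*((h-T[2,3])/q[:,2:])
E
python3 - <<'E'
import pickle,numpy as np,cv2
from h import *
D=pickle.load(open("d0.pkl","rb"));d=D["top"];W=world(d);im=d["image"].astype(int)
print("bench z",np.median(W[225:235,310:330,2]))
z=W[...,2]
def rep(name,m,h):
    n,l,st,c=cv2.connectedComponentsWithStats(m.astype(np.uint8)); k=1+np.argmax(st[1:,4])
    mm=(l==k).astype(np.uint8); ct=max(cv2.findContours(mm,0,1)[0],key=cv2.contourArea)[:,0]
    P=plane(d,ct,h)[:,:2].astype(np.float32); print(name,st[k],"zmed",np.median(z[l==k]),cv2.minAreaRect(P)); 
    print(cv2.boxPoints(cv2.minAreaRect(P)).round(1).tolist())
roi=np.zeros((480,640),bool); roi[190:275,222:300]=1
bg=im[...,0]-im[...,2]
rep("chassis blueish",roi&(bg>12),55)
rep("flap z>54",roi&(z>54)&(z<75),60)
roi[:]=0; roi[228:290,338:398]=1
rep("cover",roi&(bg>12)&(z<60),6)
rep("handle",roi&(z>22)&(z<60),42)
print(im[245,352],im[260,300],im[270,260],im[225,320])
E
```

```text
bench z -0.10809691691827084
chassis blueish [ 226  196   68   70 2919] zmed 44.20325765905409 ((536.8461303710938, 124.51057434082031), (184.47048950195312, 194.549560546875), 79.2218017578125)
[[424.0, 52.099998474121094], [615.2000122070312, 15.699999809265137], [649.7000122070312, 196.89999389648438], [458.5, 233.3000030517578]]
flap z>54 [ 233  194   62   34 1290] zmed 59.3060684851622 ((600.70849609375, 112.1134033203125), (184.47955322265625, 79.0898666381836), 78.6249008178711)
[[543.7000122070312, 29.5], [621.2999877929688, 13.899999618530273], [657.7000122070312, 194.6999969482422], [580.0999755859375, 210.3000030517578]]
cover [358 280   3   1   3] zmed 10.284304549174522 ((379.7968444824219, -185.7978515625), (6.347640514373779, 1.5400350093841553e-05), 88.94905853271484)
[[379.70001220703125, -189.0], [379.70001220703125, -189.0], [379.8999938964844, -182.60000610351562], [379.8999938964844, -182.60000610351562]]
handle [358 254  24   6 102] zmed 40.28301060909905 ((448.7345886230469, -217.9943084716797), (72.16870880126953, 13.333043098449707), 85.73113250732422)
[[439.3999938964844, -253.5], [452.70001220703125, -254.5], [458.1000061035156, -182.5], [444.79998779296875, -181.5]]
[179 174 171] [ 96 106 114] [100 112 123] [ 97 109 117]
```

```bash
cat >> h.py <<'E'
from scipy.spatial.transform import Rotation as R
def go(s,pos,psi):
    "move numbers from measured state to pos, tool-x heading psi"
    M=R.from_quat(s["tcp_rot"]).as_matrix(); d=np.array(pos)-s["tool_pos"]
    cur=np.arctan2(M[1,0],M[0,0]); dp=(psi-cur+np.pi)%(2*np.pi)-np.pi
    print("shift",(M.T@d/200).round(4).tolist(),"turn",round(-dp/np.pi,4),"psi now",cur.round(4),"tilt",M[:,2].round(4))
E
python3 - <<'E'
from workcell import readout
from h import *
go(readout.state(),[370,-330,230],1.0)
go(readout.state(),[420,-218,230],1.496)
E
```

```text
shift [1.2245, -0.9659, 0.0029] turn -0.2146 psi now 0.3258 tilt [-6.e-04  2.e-03 -1.e+00]
shift [1.6406, -1.4165, 0.0039] turn -0.3725 psi now 0.3258 tilt [-6.e-04  2.e-03 -1.e+00]
```

{"api": "apply_moves", "payload": {
  "rows": [
    [1,[0.1,-0.09,0],-0.02],
    [1,[0.3,-0.26,0],-0.06],
    [1,[0.5,-0.43,0],-0.1],
    [1,[0.7,-0.6,0],-0.14],
    [1,[0.84,-0.72,0],-0.18],
    [1,[0.84,-0.72,0],-0.19]
  ]
}}

```text
time_s: 0.7
tool_pos: [314.8, -396.7, 230.4]
tcp_rot: [0.894, 0.449, 0.001, -0.002]
force: [-0.6, -0.7, -0.1]
gripper_width: 85.7
grip_force: 0.0
```

```bash
python3 - <<'E'
from workcell import readout
from h import *
s=readout.state(); print(s["tool_pos"],s["time_s"]);go(s,[420,-218,230],1.496)
E
```

```text
[ 314.76943582 -396.73652314  230.38919421] 0.7
shift [1.031, -0.112, 0.0056] turn -0.18 psi now 0.9305 tilt [-2.0e-04  4.1e-03 -1.0e+00]
```

{"api": "apply_moves", "payload": {
  "rows": [
    [1,[0.15,-0.02,0],-0.03],
    [1,[0.35,-0.04,0],-0.07],
    [1,[0.6,-0.07,0],-0.11],
    [1,[0.8,-0.09,0],-0.14],
    [1,[0.95,-0.11,0],-0.17],
    [1,[1,-0.11,0],-0.18],
    [1,[1,-0.11,0],-0.18]
  ]
}}

```text
time_s: 1.4
tool_pos: [416.6, -228.4, 231.0]
tcp_rot: [0.735, 0.678, -0.0, -0.0]
force: [-0.4, 0.3, -0.3]
gripper_width: 85.3
grip_force: 0.0
```

```bash
python3 - <<'E'
from workcell import readout,vision
from h import *
import pickle
d=vision.snapshot("wrist"); s=readout.state(); print(s["tool_pos"],s["time_s"]);go(s,[449,-218,230],1.496)
print(d["mtx"],d["cam_to_world"]); pickle.dump(d,open("w1.pkl","wb")); cv2.imwrite("pics/w1.png",d["image"])
E
```

```text
[ 416.15148305 -229.32306697  231.04265766] 1.45
shift [0.0699, 0.159, 0.0051] turn -0.0024 psi now 1.4885 tilt [-8.e-04 -5.e-04 -1.e+00]
[[371.64829954   0.         316.36468671]
 [  0.         371.64829954 243.41689057]
 [  0.           0.           1.        ]] [[ 9.96720599e-01 -7.66262418e-02 -2.60089628e-02  4.23519622e+02]
 [-8.09143813e-02 -9.47556218e-01 -3.09176449e-01 -1.48876239e+02]
 [-9.53925116e-04  3.10267035e-01 -9.50648966e-01  3.74346204e+02]
 [ 0.00000000e+00  0.00000000e+00  0.00000000e+00  1.00000000e+00]]
```

View pics/w1.png

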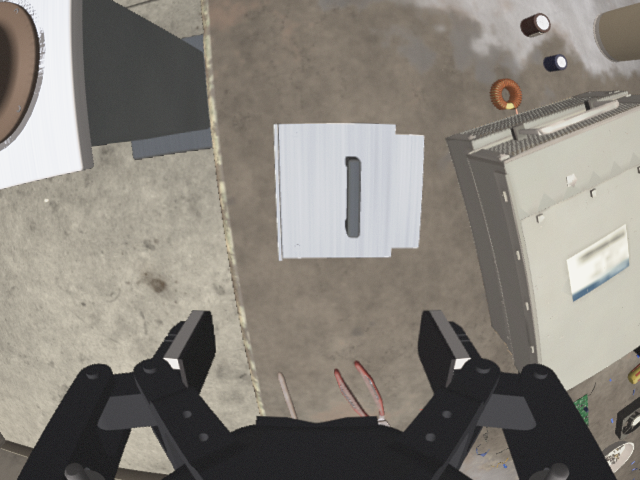

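The wrist view shows the cover at (277–424, 123–260), its handle at (353, 197) and its tongue to the right. I'll cast these onto planes through the fisheye model.

```bash
cat >> h.py <<'E'
def fplane(d,uv,h):
    "cast fisheye pixels onto z=h"
    uv=np.asarray(uv,float).reshape(-1,1,2);T=d["cam_to_world"]
    n=cv2.fisheye.undistortPoints(uv,d["mtx"],np.zeros(4))[:,0]
    q=np.c_[n,np.ones(len(n))]@T[:3,:3].T
    return T[:3,3]+q*((h-T[2,3])/q[:,2:])
def blob(m):
    n,l,st,c=cv2.connectedComponentsWithStats(m.astype(np.uint8)); k=1+np.argmax(st[1:,4])
    return max(cv2.findContours((l==k).astype(np.uint8),0,1)[0],key=cv2.contourArea)[:,0]
E
python3 - <<'E'
import pickle
from h import *
d=pickle.load(open("w1.pkl","rb")); g=cv2.cvtColor(d["image"],cv2.COLOR_BGR2GRAY)
roi=np.zeros((480,640),bool); roi[110:270,265:435]=1
ct=blob(roi&(g>140)); P=fplane(d,ct,4)[:,:2].astype(np.float32)
b=cv2.minAreaRect(P); print("plate",b,cv2.boxPoints(b).round(1).tolist())
roi[:]=0; roi[145:250,338:368]=1
ch=blob(roi&(g<120)); 
for h in (42,24):
    b=cv2.minAreaRect(fplane(d,ch,h)[:,:2].astype(np.float32)); print("handle",h,b,cv2.boxPoints(b).round(1).tolist())
# tongue end edge points, straight line fit
m=(ct[:,0]>415); L=fplane(d,ct[m],4); print("tongue edge x mean",L.mean(0),np.polyfit(L[:,1],L[:,0],1))
top=ct[(ct[:,1]<128)&(ct[:,0]>285)&(ct[:,0]<390)];bot=ct[(ct[:,1]>252)&(ct[:,0]>290)&(ct[:,0]<385)]
for e in (top,bot): L=fplane(d,e,4); print("side",L.mean(0),np.polyfit(L[:,0],L[:,1],1))
zz=d["z_map"]; print("depth at plate,handle",zz[180,320],zz[197,353])
E
```

```text
plate ((451.2777099609375, -218.48045349121094), (143.19593811035156, 152.18138122558594), 85.989501953125) [[370.3999938964844, -284.6000061035156], [522.2000122070312, -295.20001220703125], [532.2000122070312, -152.39999389648438], [380.3999938964844, -141.6999969482422]]
handle 42 ((450.920654296875, -215.5700225830078), (73.81549835205078, 13.344167709350586), 85.69287872314453) [[441.5, -251.89999389648438], [454.79998779296875, -252.89999389648438], [460.29998779296875, -179.3000030517578], [447.0, -178.3000030517578]]
handle 24 ((452.4046325683594, -219.18218994140625), (77.81339263916016, 14.066887855529785), 85.69286346435547) [[442.5, -257.5], [456.5, -258.5], [462.29998779296875, -180.89999389648438], [448.29998779296875, -179.89999389648438]]
tongue edge x mean [ 526.46271655 -219.37183674    4.        ] [5.72743837e-02 5.39027103e+02]
side [ 444.21914166 -147.14497193    4.        ] [-7.44128451e-02 -1.14089362e+02]
side [ 434.6360444  -286.54080816    4.        ] [-7.10533148e-02 -2.55658476e+02]
depth at plate,handle 368.2325 333.9583
```

```bash
python3 - <<'E'
from workcell import readout
from h import *
s=readout.state(); print(s["tool_pos"]);go(s,[451,-217,120],1.499);go(s,[451,-217,14],1.499)
E
```

```text
[ 416.15148305 -229.32306697  231.04265766]
shift [0.0761, 0.169, 0.555] turn -0.0034 psi now 1.4885 tilt [-8.e-04 -5.e-04 -1.e+00]
shift [0.0764, 0.1694, 1.085] turn -0.0034 psi now 1.4885 tilt [-8.e-04 -5.e-04 -1.e+00]
```

{"api": "apply_moves", "payload": {
  "rows": [
    [1,[0.04,0.09,0.1],-0.002],
    [1,[0.076,0.169,0.25],-0.0034],
    [1,[0.076,0.169,0.45],-0.0034],
    [1,[0.076,0.169,0.65],-0.0034],
    [1,[0.076,0.169,0.75],-0.0034],
    [1,[0.076,0.169,0.75],-0.0034],
    [1,[0.076,0.169,0.75],-0.0034]
  ]
}}

```text
time_s: 2.15
tool_pos: [450.9, -218.2, 81.3]
tcp_rot: [0.733, 0.68, -0.0, -0.0]
force: [0.5, -0.1, 0.5]
gripper_width: 85.4
grip_force: 0.0
```

```bash
python3 - <<'E'
from workcell import readout,vision
from h import *
import pickle
d=vision.snapshot("wrist"); s=readout.state(); print(s["tool_pos"],s["time_s"]);go(s,[451,-217,14],1.499)
pickle.dump(d,open("w2.pkl","wb")); cv2.imwrite("pics/w2.png",d["image"])
E
```

```text
[ 451.87833383 -218.43052349   82.36574385] 2.2
shift [0.0072, -0.0055, 0.3418] turn -0.0006 psi now 1.497 tilt [ 0.0017 -0.0013 -1.    ]
```

View pics/w2.png

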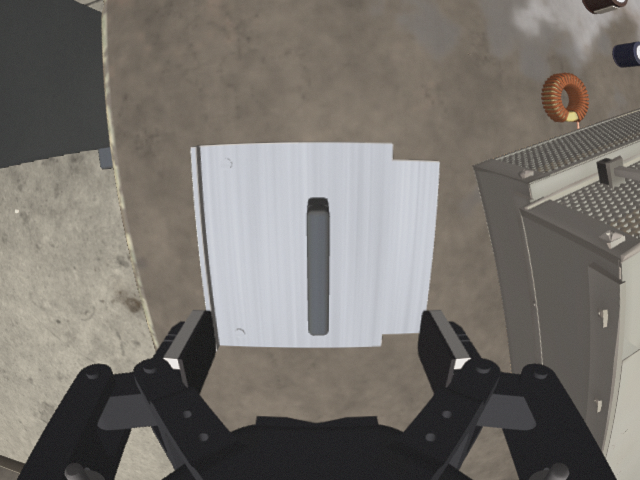

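The handle at (318, 265) is centred between the fingers at about column 317, so I'll descend and grip.

{"api": "apply_moves", "payload": {
  "rows": [
    [1,[0.004,-0.003,0.1],0],
    [1,[0.006,-0.003,0.22],0],
    [1,[0.006,-0.003,0.31],0],
    [1,[0.006,-0.003,0.34],0],
    [1,[0.006,-0.003,0.34],0],
    [1,[0.006,-0.003,0.34],0],
    [-0.4,[0.006,-0.003,0.34],0],
    [-1,[0.006,-0.003,0.34],0],
    [-1,[0.006,-0.003,0.34],0],
    [-1,[0.006,-0.003,0.34],0],
    [-1,[0.006,-0.003,0.34],0],
    [-1,[0.006,-0.003,0.34],0],
    [-1,[0.006,-0.003,0.34],0]
  ],
  "force": 80
}}

```text
time_s: 3.5
tool_pos: [451.0, -215.7, 13.6]
tcp_rot: [0.732, 0.681, 0.0, 0.0]
force: [-0.2, 0.9, 3.7]
gripper_width: 10.7
grip_force: 78.7
```

```bash
python3 - <<'E'
from workcell import readout
from h import *
s=readout.state(); print(s["tool_pos"],s["force"],s["gripper_width"],s["grip_force"]);go(s,[440,-150,150],1.499)
E
```

```text
[ 451.04990952 -215.73868274   13.62451021] [-0.2026742   0.88890445  3.69733696] 10.670171992958176 78.70425581932068
shift [0.3238, -0.0784, -0.682] turn -0.0 psi now 1.4989 tilt [ 5.e-04 -2.e-04 -1.e+00]
```

{"api": "apply_moves", "payload": {
  "rows": [
    [-1,[0,0,-0.03],0],
    [-1,[0,0,-0.12],0],
    [-1,[0,0.02,-0.28],0],
    [-1,[0.05,0.04,-0.45],0],
    [-1,[0.15,0.06,-0.62],0],
    [-1,[0.25,0.08,-0.8],0],
    [-1,[0.38,0.1,-0.95],0],
    [-1,[0.48,0.1,-1],0],
    [-1,[0.54,0.1,-1],0],
    [-1,[0.54,0.1,-1],0],
    [-1,[0.54,0.1,-1],0]
  ]
}}

```text
time_s: 4.6
tool_pos: [476.9, -109.3, 211.4]
tcp_rot: [0.732, 0.681, -0.001, -0.001]
force: [0.0, -0.9, -2.5]
gripper_width: 10.6
grip_force: 78.4
```

```bash
python3 - <<'E'
from workcell import readout,vision
from h import *
import pickle
d=vision.snapshot("wrist"); s=readout.state(); print(s["tool_pos"],s["time_s"],s["force"],s["gripper_width"]);go(s,[420,20,300],1.499)
pickle.dump(d,open("w3.pkl","wb")); cv2.imwrite("pics/w3.png",d["image"])
E
```

```text
[ 477.03094219 -109.61696611  211.43172047] 4.65 [ 0.42546521 -0.71819015 -3.65634436] 10.420749789196353
shift [0.6259, -0.3326, -0.4416] turn -0.0001 psi now 1.4988 tilt [-3.6e-03  3.0e-04 -1.0e+00]
```

View pics/w3.png

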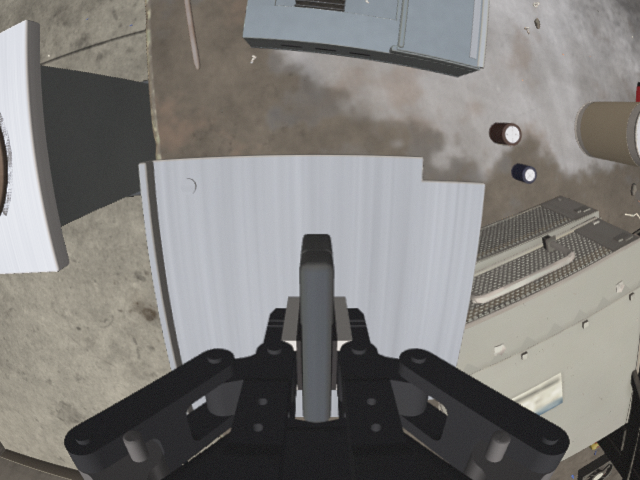

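The cover is held squarely with the bar between the pads at (317, 330). The chassis's right wall shows at the top of the picture, (243–490, 0–75). I'll move higher and further left to see it all.

{"api": "apply_moves", "payload": {
  "rows": [
    [-1,[0.05,-0.04,-0.05],0],
    [-1,[0.15,-0.1,-0.17],0],
    [-1,[0.28,-0.18,-0.31],0],
    [-1,[0.41,-0.25,-0.44],0],
    [-1,[0.5,-0.3,-0.5],0],
    [-1,[0.52,-0.3,-0.5],0],
    [-1,[0.52,-0.3,-0.5],0],
    [-1,[0.52,-0.3,-0.5],0]
  ]
}}

```text
time_s: 5.45
tool_pos: [425.6, -2.2, 311.6]
tcp_rot: [0.732, 0.681, -0.001, -0.001]
force: [-0.4, 0.6, -3.0]
gripper_width: 10.7
grip_force: 78.4
```

```bash
python3 - <<'E'
from workcell import readout,vision
from h import *
import pickle
D={n:vision.snapshot(n) for n in ("wrist","top")}; s=readout.state(); print(s["tool_pos"],s["time_s"],s["force"],s["gripper_width"])
pickle.dump(D,open("w4.pkl","wb")); cv2.imwrite("pics/w4.png",D["wrist"]["image"])
E
```

```text
[425.65248954  -2.19276814 311.7563958 ] 5.55 [ 0.09039934 -0.01462706 -3.08547216] 10.59985519188987
```

View pics/w4.png

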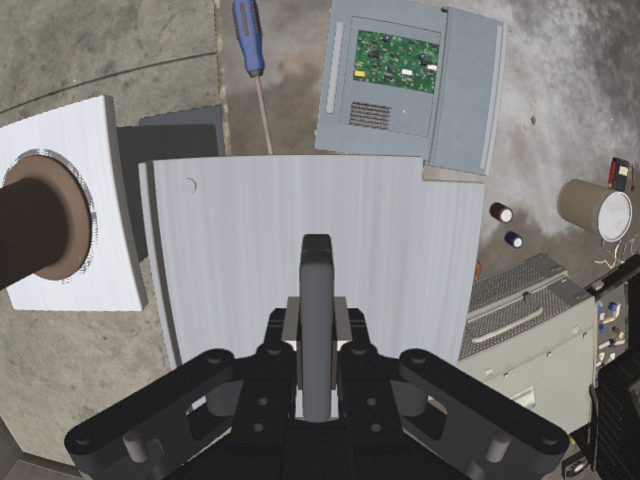

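The chassis is fully visible: front edge (330, 0)–(316, 150), spring strip (335, 25)–(326, 115), flap lip (443, 10)–(430, 165), rear edge (505, 15)–(490, 175). I'll enlarge a crop.

```bash
python3 - <<'E'
import pickle
from h import *
d=pickle.load(open("w4.pkl","rb"))["wrist"]; cv2.imwrite("pics/w4c.png",cv2.resize(d["image"][0:190,300:520],None,fx=3,fy=3,interpolation=cv2.INTER_CUBIC))
E
```

```text
(no output)
```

View pics/w4c.png

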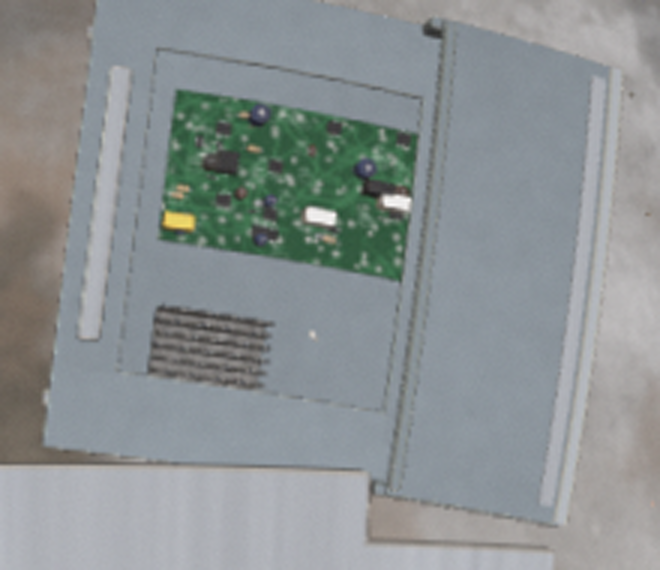

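```bash
python3 - <<'E'
import pickle
from h import *
d=pickle.load(open("w4.pkl","rb"))["wrist"]; im=d["image"].astype(int); g=im.sum(2)/3
m=np.zeros((480,640),bool); m[18:120,322:348]=1
print(im[60,335],im[60,345],im[60,320]); thr=(g[60,335]+g[60,345])/2
ct=blob(m&(g>thr)&(im[...,0]>im[...,2])); b=cv2.minAreaRect(fplane(d,ct,48)[:,:2].astype(np.float32)); print("strip",b,cv2.boxPoints(b).round(1).tolist())
c=lambda *p:np.array(p,float)/3+[300,0]
obs=[("strip+",(120,66),48,(-88,52)),("strip-",(89,340),48,(-88,-52)),("front+",(97,25),44,(-100,None)),("frontR",(45,447),44,(-100,-93)),
("lip-",(390,495),62,(26,-92)),("lip+",(447,22),62,(26,92)),("rear+",(620,68),62,(98,92)),("rear-",(565,525),62,(98,-92))]
A=[];B=[]
for n,p,h,q in obs:
    w=fplane(d,c(*p),h)[0]; print(n,w.round(1),q)
    if q[1] is not None: A.append(q);B.append(w[:2])
A=np.array(A,float);B=np.array(B)
a0,b0=A.mean(0),B.mean(0); U=(A-a0).T@(B-b0); th=np.arctan2(U[0,1]-U[1,0],U[0,0]+U[1,1])
Rm=np.array([[np.cos(th),-np.sin(th)],[np.sin(th),np.cos(th)]]); t=b0-Rm@a0
print("yaw",th,"origin",t); print((B-(A@Rm.T+t)).round(1).tolist())
E
```

```text
[185 180 176] [156 149 140] [121 132 145]
strip ((454.8059387207031, 142.13522338867188), (100.84005737304688, 6.9000244140625), 79.02608489990234) [[441.79998779296875, 93.30000305175781], [448.6000061035156, 92.0], [467.79998779296875, 191.0], [461.0, 192.3000030517578]]
strip+ [464.8 192.4  48. ] (-88, 52)
strip- [446.2  90.2  48. ] (-88, -52)
front+ [458.1 210.5  44. ] (-100, None)
frontR [427.5  52.1  44. ] (-100, -93)
lip- [551.3  29.8  62. ] (26, -92)
lip+ [584.8 207.6  62. ] (26, 92)
rear+ [655.8 196.1  62. ] (98, 92)
rear- [622.7  16.9  62. ] (98, -92)
yaw -0.18637517774495574 origin [542.53715198 124.47377157]
[[-0.9, 0.6], [-0.3, 0.5], [0.5, 0.5], [0.2, 0.5], [-0.4, -2.4], [-0.1, -0.6], [0.9, 0.9]]
```

```bash
python3 - <<'E'
import pickle
from h import *
d=pickle.load(open("w4.pkl","rb"))["wrist"]; g=cv2.cvtColor(d["image"],cv2.COLOR_BGR2GRAY).astype(float)
tcp=np.array([425.65,-2.19,311.75]); psi=1.4988; ex=np.array([np.sin(psi),-np.cos(psi)]); ey=np.array([np.cos(psi),np.sin(psi)]) # cover-ish axes: tool y, tool x
h=302.2
for nm,cols in (("left",range(200,410,5)),("tongueleft",range(430,478,4))):
    pts=[]
    for u in cols:
        lo,hi=(146,172) if nm=="left" else (172,195)
        col=g[lo:hi,u]; k=np.argmax(np.abs(np.diff(col))); pts.append((u,lo+k+.5))
    P=fplane(d,pts,h)[:,:2]-tcp[:2]; X=P@ex;Y=P@ey; f=np.polyfit(X,Y,1); r_=Y-np.polyval(f,X); k=abs(r_)<1; f=np.polyfit(X[k],Y[k],1); print(nm,"Y at X=0",f[1],"slope",f[0],k.sum(),len(k))
pts=[]
for v in range(190,300,5):
    row=g[v,465:500]; k=np.argmax(np.abs(np.diff(row))); pts.append((465+k+.5,v))
P=fplane(d,pts,h)[:,:2]-tcp[:2]; X=P@ex;Y=P@ey; f=np.polyfit(Y,X,1);r_=X-np.polyval(f,Y);k=abs(r_)<1.5;f=np.polyfit(Y[k],X[k],1); print("tongue end X at Y=0",f[1],"slope",f[0],k.sum(),len(k))
E
```

```text
left Y at X=0 68.08611658714592 slope -0.00169467090856526 42 42
tongueleft Y at X=0 55.764843735394884 slope 0.04406069987639649 10 12
tongue end X at Y=0 73.9667319165618 slope 0.05821766170828934 13 22
```

```bash
python3 - <<'E'
from workcell import readout
from h import *
s=readout.state(); print(s["tool_pos"]);go(s,[475,139.2,115],1.3828)
E
```

```text
[425.65248954  -2.19276814 311.7563958 ]
shift [0.7235, 0.1972, 0.9829] turn 0.0365 psi now 1.4975 tilt [-2.9e-03 -2.0e-04 -1.0e+00]
```

{"api": "apply_moves", "payload": {
  "rows": [
    [-1,[0.06,0.02,0.05],0.005],
    [-1,[0.18,0.05,0.2],0.012],
    [-1,[0.32,0.09,0.38],0.02],
    [-1,[0.47,0.13,0.56],0.028],
    [-1,[0.6,0.17,0.74],0.034],
    [-1,[0.69,0.19,0.89],0.0365],
    [-1,[0.723,0.197,0.96],0.0365],
    [-1,[0.723,0.197,0.98],0.0365],
    [-1,[0.723,0.197,0.98],0.0365],
    [-1,[0.723,0.197,0.98],0.0365],
    [-1,[0.723,0.197,0.98],0.0365]
  ]
}}

```text
time_s: 6.65
tool_pos: [477.1, 139.6, 119.0]
tcp_rot: [0.77, 0.638, 0.001, 0.001]
force: [-0.0, 0.5, -2.9]
gripper_width: 10.9
grip_force: 78.4
```

```bash
python3 - <<'E'
from workcell import readout,vision
from h import *
import pickle
D={n:vision.snapshot(n) for n in ("wrist","side","top")}; s=readout.state(); print(s["tool_pos"],s["time_s"],s["force"]);go(s,[475,139.2,64],1.3828)
pickle.dump((D,s),open("w5.pkl","wb"))
a=cv2.resize(D["wrist"]["image"],(640,480)); b=cv2.resize(D["side"]["image"][230:360,220:380],(640,520))
cv2.imwrite("pics/w5.png",D["wrist"]["image"]); cv2.imwrite("pics/s5.png",b)
E
```

```text
[476.5397242  139.80627724 118.50341461] 6.8 [-0.61662551  0.43703568 -3.89245214]
shift [-0.0046, -0.0076, 0.2725] turn 0.0002 psi now 1.3835 tilt [ 2.3e-03  4.0e-04 -1.0e+00]
```

View pics/w5.png

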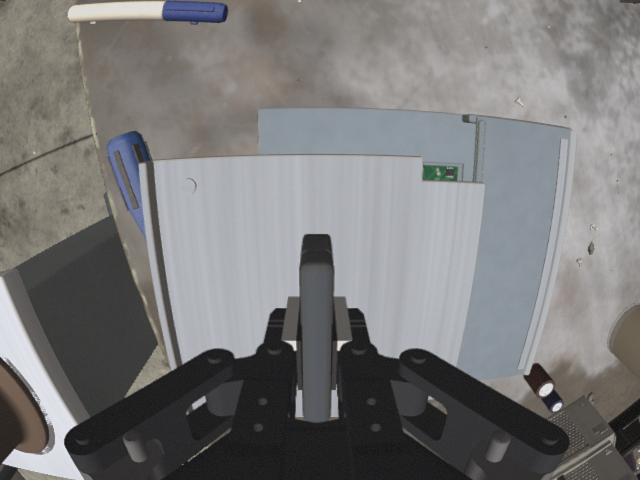

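The cover is aligned with the chassis and its tongue edge is parallel to the flap lip at about column 480. I'll lower it in front of the lip.

{"api": "apply_moves", "payload": {
  "rows": [
    [-1,[-0.002,-0.004,0.05],0],
    [-1,[-0.004,-0.007,0.13],0],
    [-1,[-0.004,-0.007,0.2],0],
    [-1,[-0.004,-0.007,0.24],0],
    [-1,[-0.004,-0.007,0.26],0],
    [-1,[-0.004,-0.007,0.26],0],
    [-1,[-0.004,-0.007,0.26],0],
    [-1,[-0.004,-0.007,0.26],0]
  ]
}}

```text
time_s: 7.6
tool_pos: [475.0, 139.8, 65.9]
tcp_rot: [0.77, 0.638, 0.001, 0.0]
force: [0.5, -0.2, -3.1]
gripper_width: 11.0
grip_force: 78.3
```

```bash
python3 - <<'E'
from workcell import readout,vision
from h import *
import pickle
D={n:vision.snapshot(n) for n in ("wrist","side","top")}; s=readout.state(); print(s["tool_pos"],s["time_s"],s["force"]);go(s,[475,139.2,62.5],1.3828)
pickle.dump((D,s),open("w6.pkl","wb"))
a=cv2.resize(D["side"]["image"][255:350,225:365],(560,380),interpolation=cv2.INTER_CUBIC)
b=cv2.resize(D["wrist"]["image"][70:290,230:580],(350,220))
o=np.zeros((600,700,3),np.uint8); o[:380,:560]=a; o[380:600,:350]=b; cv2.imwrite("pics/w6.png",o)
E
```

```text
[474.69814699 139.68249299  65.79102035] 7.75 [ 0.08810767 -0.07516737 -3.2628936 ]
shift [-0.0021, 0.0019, 0.0165] turn 0.0005 psi now 1.3842 tilt [ 1.1e-03  2.0e-04 -1.0e+00]
```

View pics/w6.png

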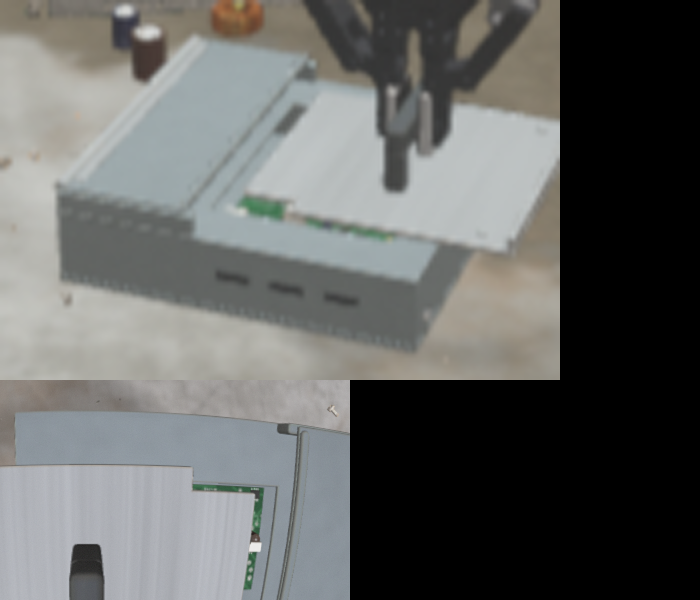

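The side view (top crop) shows the cover level just above the seat, with its tongue in front of the lip. In the wrist crop the tongue end is parallel to the lip. I'll measure the lateral offset and yaw from this one image.

```bash
cat > rel.py <<'E'
import pickle,sys
from h import *
D,s=pickle.load(open(sys.argv[1],"rb"));d=D["wrist"];g=cv2.GaussianBlur(cv2.cvtColor(d["image"],cv2.COLOR_BGR2GRAY),(3,3),0).astype(float)
hc=s["tool_pos"][2]-13.6+4
def line(nm,us,lo,hi,h):
    p=[]
    for u in us:
        c=g[lo:hi,u]; p.append((u,lo+np.argmax(np.abs(np.diff(c)))+.5))
    P=fplane(d,p,h)[:,:2]; f=np.polyfit(P[:,0],P[:,1],1)
    for _ in range(3):
        r_=P[:,1]-np.polyval(f,P[:,0]); k=abs(r_)<1.2; f=np.polyfit(P[k,0],P[k,1],1)
    print(nm,"angle",np.arctan(f[0]).round(4),"n",k.sum(),len(k)); return f,P[k]
fc,Pc=line("cover left",range(200,410,6),140,172,hc)
fw,Pw=line("chassis left",range(260,455,6),95,125,44)
n=np.array([-np.sin(np.arctan(fw[0])),np.cos(np.arctan(fw[0]))])
print("gap cover-left to chassis-left (want 23):",(Pw.mean(0)-Pc.mean(0))@n)
E
python3 rel.py w6.pkl
```

```text
cover left angle -0.1882 n 35 35
chassis left angle -0.1807 n 33 33
gap cover-left to chassis-left (want 23): 23.27758771837945
```

{"api": "apply_moves", "payload": {
  "rows": [
    [-1,[-0.002,0.002,0.01],0],
    [-1,[-0.002,0.01,0.017],0],
    [-1,[-0.002,0.03,0.017],0],
    [-1,[-0.002,0.06,0.017],0],
    [-1,[-0.002,0.09,0.017],0],
    [-1,[-0.002,0.12,0.017],0],
    [-1,[-0.002,0.15,0.017],0],
    [-1,[-0.002,0.175,0.017],0],
    [-1,[-0.002,0.19,0.017],0],
    [-1,[-0.002,0.2,0.017],0],
    [-1,[-0.002,0.2,0.017],0]
  ]
}}

```text
time_s: 8.85
tool_pos: [513.6, 131.7, 61.9]
tcp_rot: [0.77, 0.638, 0.0, 0.0]
force: [-0.5, -0.2, -3.0]
gripper_width: 10.7
grip_force: 78.4
```

```bash
python3 - <<'E'
from workcell import readout,vision
from h import *
import pickle
D={n:vision.snapshot(n) for n in ("wrist","side","top")}; s=readout.state(); print(s["tool_pos"],s["time_s"],s["force"],s["moment"]);go(s,[522.2,130.2,62],1.3828)
pickle.dump((D,s),open("w7.pkl","wb"))
z=D["wrist"]["z_map"]; 
E
python3 rel.py w7.pkl
```

```text
[513.08001698 131.7727059   61.78083959] 9.0 [ 0.12079997 -0.02800587 -3.94179865] [-0.00354642  0.05811067  0.02769028]
shift [0.0007, 0.0463, -0.0011] turn 0.0004 psi now 1.3842 tilt [-5.e-04 -0.e+00 -1.e+00]
cover left angle -0.1878 n 35 35
chassis left angle -0.1814 n 31 33
gap cover-left to chassis-left (want 23): 24.090586116218198
```

{"api": "apply_moves", "payload": {
  "rows": [
    [-1,[0.003,0.01,0],0],
    [-1,[0.003,0.02,0],0],
    [-1,[0.003,0.03,0],0],
    [-1,[0.003,0.035,0],0],
    [-1,[0.003,0.04,0],0],
    [-1,[0.003,0.04,0],0]
  ]
}}

```text
time_s: 9.6
tool_pos: [521.1, 130.9, 61.8]
tcp_rot: [0.77, 0.638, -0.0, -0.0]
force: [-1.2, 1.3, -3.3]
gripper_width: 11.2
grip_force: 78.5
```

{"api": "apply_moves", "payload": {
  "rows": [
    [-1,[0,0.004,0],0],
    [-1,[0,0.008,0],0],
    [-1,[0,0.012,0],0],
    [-1,[0,0.012,0],0]
  ]
}}

```text
time_s: 10.0
tool_pos: [521.2, 130.7, 61.4]
tcp_rot: [0.77, 0.638, -0.002, -0.002]
force: [-6.9, 2.7, 0.6]
gripper_width: 10.5
grip_force: 79.0
```

Contact with the stop: x stalled at 521.2 with about 7 N. Now I press down in steps.

{"api": "apply_moves", "payload": {
  "rows": [
    [-1,[0,0,0.004],0],
    [-1,[0,0,0.008],0],
    [-1,[0,0,0.012],0],
    [-1,[0,0,0.016],0],
    [-1,[0,0,0.02],0],
    [-1,[0,0,0.02],0]
  ]
}}

```text
time_s: 10.6
tool_pos: [521.4, 130.7, 58.4]
tcp_rot: [0.77, 0.638, -0.002, -0.002]
force: [-8.7, 1.6, 6.6]
gripper_width: 10.9
grip_force: 79.9
```

{"api": "apply_moves", "payload": {
  "rows": [
    [-1,[0,0,0.005],0],
    [-1,[0,0,0.01],0],
    [-1,[0,0,0.015],0],
    [-1,[0,0,0.015],0]
  ]
}}

```text
time_s: 11.0
tool_pos: [521.1, 130.7, 57.6]
tcp_rot: [0.77, 0.638, -0.003, -0.002]
force: [-14.4, 0.7, 21.5]
gripper_width: 10.9
grip_force: 82.1
```

```bash
python3 - <<'E'
from workcell import readout,vision
from h import *
import pickle
D={n:vision.snapshot(n) for n in ("wrist","side","top")}; s=readout.state(); print(s["tool_pos"],s["time_s"],s["force"],s["moment"]);go(s,[522.2,130.2,57.6],1.3828)
pickle.dump((D,s),open("w8.pkl","wb"))
a=cv2.resize(D["side"]["image"][255:350,225:365],(560,380),interpolation=cv2.INTER_CUBIC)
b=cv2.resize(D["wrist"]["image"][70:290,230:580],(350,220))
o=np.zeros((600,700,3),np.uint8); o[:380,:560]=a; o[380:600,:350]=b; cv2.imwrite("pics/w8.png",o)
E
python3 rel.py w8.pkl
```

```text
[521.07427791 130.73825814  57.59489159] 11.15 [-14.66612575  -0.23115805  21.47208106] [ 0.07825077  2.00053584 -0.08279833]
shift [-0.0016, 0.006, -0.0001] turn 0.0004 psi now 1.384 tilt [-7.1e-03 -2.0e-04 -1.0e+00]
cover left angle -0.1883 n 35 35
chassis left angle -0.1744 n 31 33
gap cover-left to chassis-left (want 23): 23.575464035145345
```

View pics/w8.png

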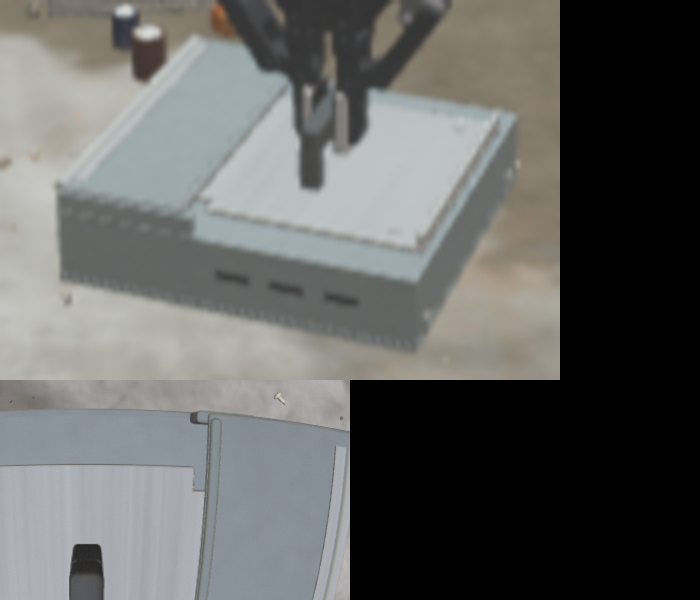

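The side view shows the plate flush on its seat, turned-up edge at the chassis front, and flap down; in the wrist crop the tongue is under the lip. Forward push has grown to 15 N and tilts the tool slightly. I'll ease that and press down more.

{"api": "apply_moves", "payload": {
  "rows": [
    [-1,[0,-0.003,0.004],0],
    [-1,[0,-0.006,0.007],0],
    [-1,[0,-0.009,0.008],0],
    [-1,[0,-0.011,0.008],0],
    [-1,[0,-0.011,0.008],0],
    [-1,[0,-0.011,0.008],0]
  ]
}}

```text
time_s: 11.75
tool_pos: [521.2, 130.8, 57.6]
tcp_rot: [0.77, 0.638, -0.001, -0.001]
force: [-13.0, -1.4, 26.9]
gripper_width: 10.6
grip_force: 82.9
```

```bash
cat > chk.py <<'E'
from workcell import readout,vision
from h import *
import pickle
D={n:vision.snapshot(n) for n in ("wrist","side","top")}; s=readout.state(); print(s["tool_pos"],s["time_s"],s["force"],s["moment"]);go(s,[522.2,130.2,57.6],1.3828)
pickle.dump((D,s),open("w9.pkl","wb"))
# heights seen: plate top and flap top (want 48, ~59-62), chassis frame
c,q=np.cos(-.187),np.sin(-.187)
for n in ("side","top"):
    W=world(D[n]); X=(W[...,0]-542.5)*c+(W[...,1]-124.5)*q; Y=-(W[...,0]-542.5)*q+(W[...,1]-124.5)*c
    for nm,x0,x1,y0,y1 in (("plate near",-84,-70,15,60),("plate mid left",-40,10,45,65),("plate front left",5,20,30,55),("flap front",35,50,-60,80),("flap rear",75,85,-60,80),("side ledge",-60,10,74,86)):
        m=(X>x0)&(X<x1)&(Y>y0)&(Y<y1)&(W[...,2]>30)&(W[...,2]<90)
        print(n,nm,m.sum(),np.median(W[m][:,2]).round(1) if m.any() else None)
E
python3 chk.py; python3 rel.py w9.pkl
```

```text
[521.13180412 130.78058681  57.58300529] 11.9 [-13.20579359  -2.45938133  27.49142097] [-0.30041934  1.94442766 -0.1185959 ]
shift [-0.0019, 0.0058, -0.0001] turn 0.0005 psi now 1.3843 tilt [-2.8e-03 -6.0e-04 -1.0e+00]
side plate near 72 49.1
side plate mid left 115 49.3
side plate front left 42 49.0
side flap front 215 60.3
side flap rear 137 60.2
side side ledge 106 45.1
top plate near 0 None
top plate mid left 0 None
top plate front left 0 None
top flap front 60 58.6
top flap rear 48 57.8
top side ledge 13 44.5
cover left angle -0.1884 n 35 35
chassis left angle -0.1759 n 31 33
gap cover-left to chassis-left (want 23): 23.602716937343864
```

```bash
sed -i 's/range(260,455,6)/range(int(sys.argv[2]),int(sys.argv[3]),5)/' rel.py; python3 rel.py w6.pkl 270 440; python3 rel.py w7.pkl 240 400; python3 rel.py w9.pkl 225 400; python3 rel.py w9.pkl 260 400
```

```text
cover left angle -0.1882 n 35 35
chassis left angle -0.1828 n 34 34
gap cover-left to chassis-left (want 23): 23.256920000692983
cover left angle -0.1878 n 35 35
chassis left angle -0.183 n 32 32
gap cover-left to chassis-left (want 23): 24.15382422174133
cover left angle -0.1884 n 35 35
chassis left angle -0.1817 n 35 35
gap cover-left to chassis-left (want 23): 23.69901482721734
cover left angle -0.1884 n 35 35
chassis left angle -0.1761 n 28 28
gap cover-left to chassis-left (want 23): 23.59542795187196
```

{"api": "apply_moves", "payload": {
  "rows": [
    [-1,[0,-0.002,0.003],0],
    [-1,[0,-0.005,0.005],0],
    [-1,[0,-0.005,0.005],0],
    [-1,[0,-0.005,0.005],0],
    [-1,[0,-0.005,0.005],0],
    [-1,[0,-0.005,0.005],0]
  ]
}}

```text
time_s: 12.5
tool_pos: [521.2, 130.8, 57.6]
tcp_rot: [0.77, 0.638, -0.001, 0.0]
force: [-14.1, -3.4, 30.1]
gripper_width: 10.5
grip_force: 83.6
```

```bash
python3 chk.py; python3 rel.py w9.pkl 225 400
```

```text
[521.2032193  130.77493808  57.58940728] 12.65 [-13.16996411  -3.79710409  29.87364673] [-0.44727626  2.06719878 -0.11069587]
shift [-0.0019, 0.0054, -0.0001] turn 0.0006 psi now 1.3846 tilt [-9.e-04 -9.e-04 -1.e+00]
side plate near 77 49.4
side plate mid left 119 49.1
side plate front left 38 49.0
side flap front 216 60.3
side flap rear 139 60.3
side side ledge 107 45.0
top plate near 0 None
top plate mid left 0 None
top plate front left 0 None
top flap front 62 58.2
top flap rear 47 59.0
top side ledge 15 43.2
cover left angle -0.1889 n 35 35
chassis left angle -0.1792 n 35 35
gap cover-left to chassis-left (want 23): 23.68719562431657
```

The plate is level and flush (4 mm above the ledge), the flap is down, the tongue is at the stop, and the hand is pressing with 30 N. I'm handing in.

```bash
python3 -c "
from workcell import r
print(r.sign_off())"
```

```text
the job is handed in; nothing more can be done
None
```

The cover's tongue is against the stop under the closed flap, about 0.7 mm off centre and within about half a degree of square by camera; the plate lies flat and is held down with about 30 N. The job was handed in at about 13 s of the 48 s limit.

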